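# Dial open the metalworkers' strongbox

### The arm

A 6-joint arm with a two-finger parallel gripper is mounted at the origin on the work surface. World frame = base frame: x ahead of the robot, y to its left, z up, the work surface at z = 0. Lengths are in m, angles in rad, forces in N, time in s.
With the tool pointing down it reaches from about 0.375 to 0.975 m from the base axis. Payload 3.8 kg.
Tool frame: the origin (TCP) lies at the very end of the fingers, on their centre line; the grasp point (between the pads) lies 19 mm behind it; z points along the fingers, y is the direction in which the jaws open and shut (so a half turn about z gives the same grasp; the last joint's range is limited). The gripper opens to 85 mm and grips with 20 to 120 N. Pads are 22 mm wide; open, the fingers measure 114 mm over their backs; the gripper's body (76 mm by 85 mm) begins 54 mm behind the grasp point. The pads swing forward as they close: fully open they stand 13 mm farther back than shut.
Start: joints at [-1.381, 0.264, 1.604, -0, 1.274, -0.037], TCP at [0.152, -0.658, 0.231] pointing down, gripper open.
Joint ranges: [-2.63, 2.63], [-0.94, 2.18], [0.31, 2.57], [-1.31, 4.45], [0, 2.66], [-2.55, 2.55]. Speed limits (rad/s): [2.57, 2.57, 3.14, 3.14, 3.14, 3.14].

### API

Orientations are given as a rotation vector (axis times angle).
In Python, from workcell import read_state, read_camera, camera_info, finish_job gives the robot as it stands. The module is installed in compiled form; this text tells all that it offers.
- The arm moves only by the tool play_rows, never from a script. Its argument "motion" is a list of rows, each a list of 5 numbers: the shift along the tool's x, y, z in units of 1000 mm (1.0 is 1000 mm), then the turn about the tool's z in units of 2 pi rad (1.0 is 2 pi rad), then the finger opening in mm, from 0 to 85.4. A call has 1 to 5 rows; each row shifts and turns the commanded pose from where the row before left it, along the tool's axes as they then stand; what a row does not reach is not made up. A row lasts 1/8 s, in which the tool goes at most 62.5 mm and 10.7 degrees, less where a joint would pass 70% of its speed; a pose out of reach is approached as far as the arm can. A call with a number of a shift or a turn outside -1 to 1 is refused whole. A call with a gripper value outside its range is refused whole. The fingers move at their own pace and stop on an object; "squeeze" is the grip in N (left out, the last holds). Time passes only in rows, so rows that do not move let the fingers close. It gives the time, the measured TCP pose, the force and the opening at its end, in the units of the state.
- read_state(): the state, without advancing time (a new reading comes with each control period).
- read_camera(name): name is "scene" or "top"; returns the picture (480x640x3 uint8, red, green, blue); there is no depth.
- camera_info(name): a dict with "intrinsics" (3x3 intrinsics, pixels), "pose" (4x4, takes a point from camera to world coordinates). Camera axes: x right, y down, z forward; pixel columns grow to the right and rows downward; lengths in m; the calibration is good to about 2 mm. A picture is of the moment at which its call begins. camera_info takes no time and is no camera call.
- finish_job(): hands the job in, once; it reports no verdict.
The state is a dict: "time": time; "q": joint angles; "joint_vel": joint speeds; "joint_torque": joint torques, N m; "tool_pos": TCP position; "tcp_rot": TCP orientation; "wrist_force": force on the tool from outside, world axes, zero at the start; "torque": the same for the moment, N m; "width": opening from 0.0 (shut) to 1.0 (fully open).
Only numpy, scipy, OpenCV 4.12 (cv2) and the standard library are available. Lean on these libraries where they do the work, as an engineer would, in place of code of your own. Each camera call takes 0.05 s, during which the arm holds its last target. There are 200 camera calls.

### The job

Unlock the strongbox by its crank dial (the long front mark is 0, counted clockwise): turn clockwise past mark 3 once and stop at it the second time, anticlockwise past mark 1 once and stop at it the second time, then gently clockwise until you feel the lock stop solid; never force it, about 20 N at the grip damages it. Then draw the bolt all the way towards the box's front and let go. Leave the hammer, bowl and ring die alone.

Things in the scene. Friction and masses are not known exactly. Their poses are not given: they have to be found in the camera images.
- chest: fixed grey steel strongbox, 206 (x) x 326 (y) x 90 mm; origin at the centre of its underside; its front is its -x side (towards the robot when not turned). On its top, side by side along its y: the dial with a crank at y = +60 mm, the bolt at y = -70 mm.
- dial_axis (a point): point on the dial's upright axis, 22 mm above the box top (112 mm above the table), at y = +60 mm of the box. Round the dial (a 94 mm steel disc) eight white marks lie on the box top every 45 degrees, 55 to 75 mm from the axis, counted clockwise seen from above: mark 0 is the one long, wide mark, on the front (-x) side; 1; 2 on the +y side; 3; 4 on the +x side; ... 7.
- mark0 (a point): centre of the long mark 0 on the box top, 65 mm from the dial axis towards the box's front (-x)
- dial (a joint): turn of the dial, rad, growing clockwise seen from above; 0 when the black pointer line and the crank point at mark 0; it counts on over whole turns: mark n is at n x 0.785 plus any multiple of 6.283. Starts between -1 and 1. Set the numbers within 0.12 rad. After both, the lock stops the last clockwise turn solid, 0.7 to 2.8 rad past mark 1; where differs each time.
- crank (a joint): wind-up of the crank arm on the dial's stiff overload spring, rad, positive when the arm is ahead clockwise; 4 N m per rad, 0 unloaded. Over 0.2 either way (0.8 N m, 22 N at the grip) damages the lock. Normal drag is 0.05 to 0.11 N m (the dial picks up inner wheels within a turn), with a light click of about 2 N at the grip once a turn; at the final stop the dial is locked both ways.
- grip_mid (a point): point to hold on the crank's upright wooden grip, 36 mm from the dial axis: 16 mm diameter, 40 mm tall, spinning freely on its own upright axis; this point is 25 mm above its foot, 15 mm below its top, 134 mm above the table. The disc lies 32 mm below this point, the crank arm (14 mm wide, from axis to grip) and hub (22 mm wide) 24 to 26 mm below it.
- bolt (a joint): travel of the bolt, m: 0 locked, 0.030 fully drawn towards the box's front (-x of the box). Sliding friction 3 N; it stays where it is left. Locked it has about 2 mm of play; it cannot move further until the combination is dialed and the lock has stopped the dial solid.
- bolt_knob (a point): middle of the bolt's upright round steel knob, 15 mm diameter, standing on the bolt's flat bar (16 mm wide, top 10 mm above the box top, along the box's x); this point is 13 mm below the knob's top and 34 mm above the box top (124 mm above the table). Two low guides 15 mm high stand over the bar 45 and 71 mm behind the knob (+x); its way to the front is clear.
- hammer: loose hammer lying on the bench beside the box, bystander
- bowl: loose brass bowl, 110 mm wide, 50 mm tall, beyond the box, bystander; origin at the centre of its underside
- ring_die: loose steel ring die, 80 mm wide, 35 mm tall, beside the box, bystander; origin at the centre of its underside

How it is judged:
At the end, for the whole second after the job is handed in: the bolt is drawn towards the front by more than 26 mm of its 30 mm, at rest and released (value of joint bolt above 0.026 m and velocity of joint bolt below 0.01 m/s); the robot touches nothing.
It fails at once if the dial is forced: crank wound more than 0.2 rad (22 N at the grip) clockwise (value of joint crank above 0.2 rad).
It fails at once if the dial is forced: crank wound more than 0.2 rad (22 N at the grip) anticlockwise (value of joint crank below -0.2 rad).
It fails at once if the hammer is moved more than 20 mm (distance of hammer from where it was at the start of the episode above 0.02 m).
It fails at once if the bowl is moved more than 20 mm (distance of bowl from where it was at the start of the episode above 0.02 m).
It fails at once if the ring die is moved more than 20 mm (distance of ring_die from where it was at the start of the episode above 0.02 m).
It also fails if it takes over 72 s, if anything falls off the work surface, if the arm or the gripper's body presses on something with over 40 N, if the wrist force passes 120 N, or if a joint passes its speed limit or range.

## Working session

There is one attempt and no reset: what is moved stays moved. The work goes in short steps, Python scripts to look and compute and a tool call to move; the robot and the scene stay as the last step left them, time stands still between calls to the robot, and variables do not carry over. Pictures are saved under pics/ and viewed, about 8 in all and at most 12, crops included, and the job is handed in when it is done.

Besides the shell and the picture viewer there is one more tool, called after "Call:" as name(argument=value, ...), one argument or row to a line, values as JSON. play_rows: Moves the arm, as the interface text tells. Shifts and turns lie within -1 to 1; 1 stands for 1000 mm of shift or 2 pi rad of turn. Its arguments: {"type":"object","properties":{"motion":{"type":"array","items":{"type":"array","items":{"type":"number"}}},"squeeze":{"type":"number"}},"required":["motion"]}

```bash
mkdir -p pics; python3 - <<'E'
from workcell import *
import cv2,numpy as np
for n in("scene","top"):
    cv2.imwrite(f"pics/{n}0.png",read_camera(n)[:,:,::-1]); i=camera_info(n); print(n,np.round(i["intrinsics"],1).tolist(),np.round(i["pose"],4).tolist())
print(read_state())
E
```

```text
scene [[528.5, 0.0, 315.5], [0.0, 528.5, 240.0], [0.0, 0.0, 1.0]] [[-0.3809, 0.7261, -0.5725, 1.2024], [0.9246, 0.2967, -0.2388, 0.2358], [-0.0035, -0.6203, -0.7843, 0.8699], [0.0, 0.0, 0.0, 1.0]]
top [[552.9, 0.0, 323.1], [0.0, 552.9, 237.1], [0.0, 0.0, 1.0]] [[0.0148, -0.9766, 0.2147, 0.3881], [-0.9999, -0.0156, -0.0018, 0.0304], [0.0051, -0.2146, -0.9767, 1.2095], [0.0, 0.0, 0.0, 1.0]]
{'time': 0.1, 'q': array([-1.38088278e+00,  2.64727753e-01,  1.60527197e+00,  9.63773483e-06,
        1.27370520e+00, -3.69206789e-02]), 'joint_vel': array([ 1.04687830e-03, -2.34293406e-03, -4.44888915e-03, -2.27408842e-03,
       -1.37999379e-03, -1.63092706e-05]), 'joint_torque': array([ 7.62227464e-04, -5.16704786e+01, -3.68591166e+01, -2.07131609e-05,
        6.21799220e-03,  1.43617956e-05]), 'tool_pos': array([ 0.15166281, -0.65704384,  0.23003423]), 'tcp_rot': array([-3.11931569e+00, -3.55304119e-01,  2.38974312e-04]), 'wrist_force': array([ 0.40152724, -0.55808856,  0.1608222 ]), 'torque': array([0.05259032, 0.02283294, 0.06480363]), 'width': 1.0021179852485627}
```

View pics/top0.png

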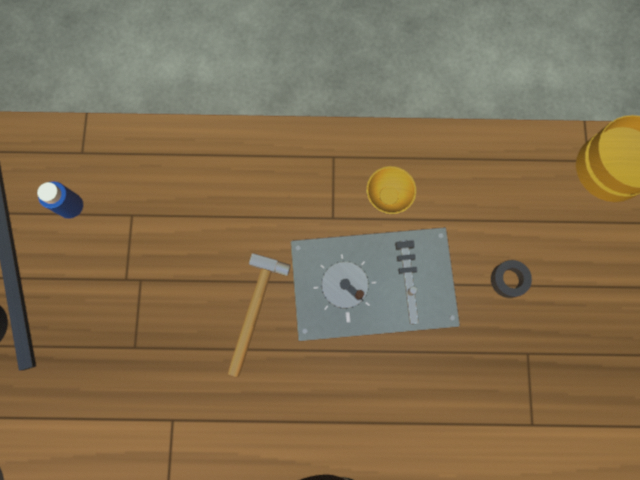

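View pics/scene0.png

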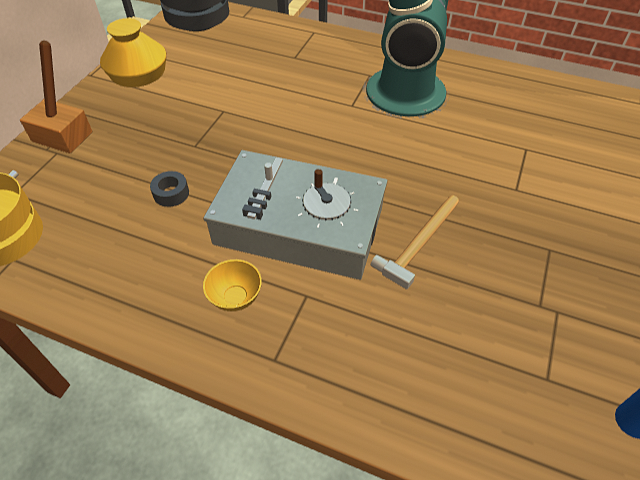

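```bash
python3 - <<'E'
import cv2,numpy as np
a=cv2.imread("pics/top0.png")[220:350,280:470]; b=cv2.imread("pics/scene0.png")[140:290,195:395]
cv2.imwrite("pics/c1.png",cv2.resize(a,None,fx=4,fy=4,interpolation=cv2.INTER_CUBIC))
cv2.imwrite("pics/c2.png",cv2.resize(b,None,fx=4,fy=4,interpolation=cv2.INTER_CUBIC))
E
```

```text
(no output)
```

View pics/c1.png

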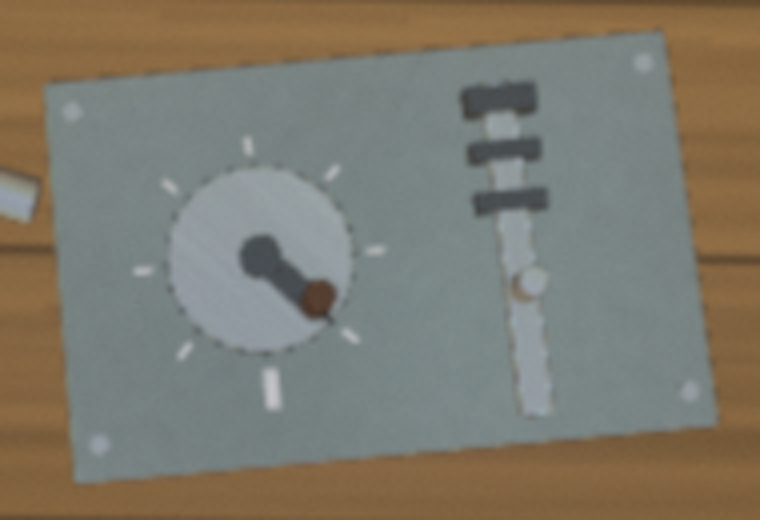

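View pics/c2.png

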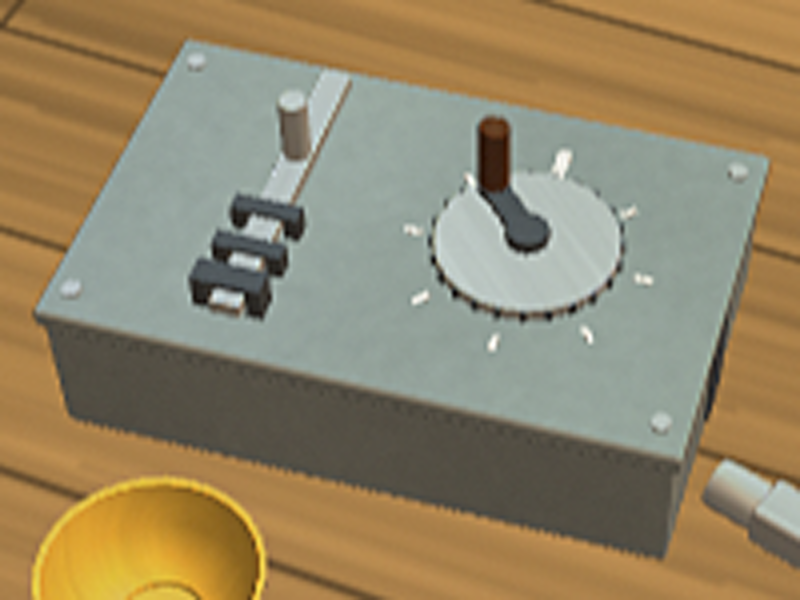

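```bash
cat > h.py <<'E'
import numpy as np
from workcell import camera_info
from scipy.optimize import least_squares
OFF={"top":(280,220),"scene":(195,140)}
def ray(n,u,v):
    i=camera_info(n);P=np.array(i["pose"])
    d=P[:3,:3]@np.linalg.solve(i["intrinsics"],[u,v,1]);return P[:3,3],d
def pt(n,u,v,z):
    o,d=ray(n,u,v);return o+d*(z-o[2])/d[2]
def cp(n,u,v,z): return pt(n,(u+.5)/4-.5+OFF[n][0],(v+.5)/4-.5+OFF[n][1],z)
def box(p,x,y): c,s=np.cos(p[2]),np.sin(p[2]); return np.array([p[0]+c*x-s*y,p[1]+s*x+c*y])
E
python3 - <<'E'
from h import *
L=[(.103,.163),(.103,-.163),(-.103,-.163),(-.103,.163)]
C={"top":[(45,85),(663,31),(717,425),(76,483)],"scene":[(683,460),(38,315),(190,40),(768,158)]}
def fit(ns):
    f=lambda p:np.concatenate([box(p,*l)-cp(n,*c,.09)[:2] for n in ns for l,c in zip(L,C[n])])
    r=least_squares(f,[.45,0,0]);return r.x,r.fun
for ns in (["top"],["scene"],["top","scene"]):
    p,r=fit(ns);print(ns,p.round(4),(r*1000).round(1),"axis",box(p,0,.06).round(4))
for nm,z,a,b in (("hub",.112,(260,256),(528,230)),("grip",.149,(319,295),(494,123)),("knob",.137,(534,281),(292,99)),("mark0",.09,(272,389),(562,163))):
    A,B=cp("top",*a,z),cp("scene",*b,z);print(nm,A.round(4),B.round(4),"box frame:",[(np.array([[np.cos(p[2]),np.sin(p[2])],[-np.sin(p[2]),np.cos(p[2])]])@(q[:2]-p[:2])).round(4) for q in (A,B)])
E
```

```text
['top'] [ 0.5408 -0.0761  0.1037] [ 1.3  2.   1.2 -1.3 -1.  -2.2 -1.4  1.6] axis [ 0.5346 -0.0164]
['scene'] [ 0.5465 -0.0746  0.1077] [ 1.3  2.2  1.  -2.7  0.1 -2.5 -2.4  3.1] axis [ 0.5401 -0.015 ]
['top', 'scene'] [ 0.5436 -0.0753  0.1057] [ 3.8  2.9  4.3 -0.4  2.2 -1.6  1.2  2.1 -1.2  1.3 -2.2 -3.7 -3.1 -3.1
 -4.9  2.6] axis [ 0.5373 -0.0157]
hub [ 0.5349 -0.0161  0.112 ] [ 0.5422 -0.0156  0.112 ] box frame: [array([-0.0024,  0.0598]), array([0.0048, 0.0596])]
grip [ 0.5116 -0.043   0.149 ] [ 0.5149 -0.0447  0.149 ] box frame: [array([-0.0285,  0.0355]), array([-0.0254,  0.0335])]
knob [ 0.5214 -0.1485  0.137 ] [ 0.5257 -0.1491  0.137 ] box frame: [array([-0.0298, -0.0704]), array([-0.0257, -0.0714])]
mark0 [ 0.4708 -0.0235  0.09  ] [ 0.4725 -0.024   0.09  ] box frame: [array([-0.067 ,  0.0592]), array([-0.0653,  0.0585])]
```

```bash
cat >> h.py <<'E'
from workcell import read_state
from scipy.spatial.transform import Rotation as R
C0=np.array([.5370,-.0157]); YAW=.1057
def bx(v): return box([0,0,YAW],*v)
def grip(a,c=C0,r=.036): return np.asarray(c)+bx((-r*np.cos(a),r*np.sin(a)))
def shift(w,turn=0): # world target xyz -> shift in tool axes
    s=read_state();M=R.from_rotvec(s["tcp_rot"]).as_matrix();return (M.T@(np.asarray(w)-s["tool_pos"])).round(4)
def yawerr():
    s=read_state();M=R.from_rotvec(s["tcp_rot"]).as_matrix();return (np.arctan2(M[1,0],M[0,0])-YAW),M.round(3).tolist()
E
python3 - <<'E'
from h import *
e,M=yawerr();print("turn about tool z",e/2/np.pi,M)
print(shift([*grip(-.755),.20]),grip(-.755))
E
```

```text
turn about tool z 0.019278646214020288 [[0.974, 0.225, -0.0], [0.225, -0.974, 0.002], [0.0, -0.002, -1.0]]
[ 0.4907 -0.5169  0.0312] [ 0.51353135 -0.04299877]
```

Call:
play_rows(
  motion=[
    [0.04, -0.042, 0, 0, 40],
    [0.04, -0.042, 0, 0, 40],
    [0.04, -0.042, 0, 0, 40],
    [0.04, -0.042, 0, 0, 40],
    [0.04, -0.042, 0, 0, 40],
  ],
  squeeze=20,
)

```text
time: 0.72
tool_pos: [0.2999, -0.4062, 0.2308]
tcp_rot: [-3.121, -0.355, -0.0]
wrist_force: [1.3, -0.1, 0.2]
width: 0.465
```

Call:
play_rows(
  motion=[
    [0.04, -0.042, 0, 0, 40],
    [0.04, -0.042, 0, 0, 40],
    [0.04, -0.042, 0, 0, 40],
    [0.04, -0.042, 0, 0, 40],
    [0.04, -0.042, 0, 0, 40],
  ],
)

```text
time: 1.35
tool_pos: [0.4475, -0.1567, 0.2311]
tcp_rot: [3.121, 0.355, 0.0]
wrist_force: [1.7, -0.4, -0.2]
width: 0.468
```

Call:
play_rows(
  motion=[
    [0.04, -0.042, 0, 0, 40],
    [0.03, -0.03, 0, 0, 40],
    [0, 0, 0, 0.0193, 40],
    [0, 0, 0, 0, 40],
  ],
)

```text
time: 1.85
tool_pos: [0.4989, -0.0719, 0.2307]
tcp_rot: [-3.137, -0.17, 0.002]
wrist_force: [0.5, 0.1, -0.5]
width: 0.471
```

```bash
python3 - <<'E'
from h import *
s=read_state();print(s["time"],s["tool_pos"],s["width"],s["wrist_force"],yawerr()[0])
print(shift([*grip(-.755),.1175]))
E
```

```text
1.85 [ 0.49887497 -0.071942    0.23069317] 0.47051671111502474 [ 0.52545455  0.05920932 -0.47492167] 0.0024993796959061343
[ 0.0178 -0.0272  0.1132]
```

Call:
play_rows(
  motion=[
    [0.0178, -0.027, 0, 0, 40],
    [0, 0, 0.05, 0, 40],
    [0, 0, 0.045, 0, 40],
    [0, 0, 0.018, 0, 40],
    [0, 0, 0, 0, 40],
  ],
)

```text
time: 2.48
tool_pos: [0.5128, -0.0442, 0.1172]
tcp_rot: [-3.137, -0.166, 0.005]
wrist_force: [0.7, -0.1, 0.8]
width: 0.468
```

```bash
python3 - <<'E'
from h import *
import cv2
s=read_state();print(s["time"],s["tool_pos"],s["wrist_force"])
b=read_camera("scene")[120:290,215:415,::-1]
cv2.imwrite("pics/c3.png",cv2.resize(b,None,fx=3,fy=3,interpolation=cv2.INTER_CUBIC))
E
```

```text
2.475 [ 0.51276691 -0.04424929  0.11715439] [ 0.70893306 -0.1295034   0.78096691]Traceback (most recent call last):
  File "<stdin>", line 4, in <module>
NameError: name 'read_camera' is not defined
```

No contact force on the way down; closing.

Call:
play_rows(
  motion=[
    [0, 0, 0, 0, 10],
    [0, 0, 0, 0, 10],
    [0, 0, 0, 0, 10],
    [0, 0, 0, 0, 10],
  ],
)

```text
time: 2.98
tool_pos: [0.5156, -0.0445, 0.1205]
tcp_rot: [3.136, 0.166, 0.006]
wrist_force: [-0.1, -1.9, 6.5]
width: 0.179
```

```bash
python3 - <<'E'
from h import *
from workcell import read_camera
import cv2
s=read_state();print(s["time"],s["tool_pos"],s["wrist_force"],s["width"]*85.4)
b=read_camera("scene")[120:290,215:415,::-1]
cv2.imwrite("pics/c3.png",cv2.resize(b,None,fx=3,fy=3,interpolation=cv2.INTER_CUBIC))
a0=-.755
for st in (1,): print((np.diff([[-36*np.cos(a0+k*.3),-36*np.sin(a0+k*.3)] for k in range(12)],axis=0)/1000).round(4).tolist())
E
```

```text
2.975 [ 0.51563022 -0.0445023   0.12046726] [-0.12937938 -1.93114325  6.54681193] 15.278927006282741
[[-0.0061, -0.0088], [-0.0032, -0.0103], [-0.0001, -0.0108], [0.0031, -0.0103], [0.006, -0.0089], [0.0084, -0.0067], [0.01, -0.0039], [0.0107, -0.0008], [0.0105, 0.0024], [0.0093, 0.0054], [0.0073, 0.0079]]
```

View pics/c3.png

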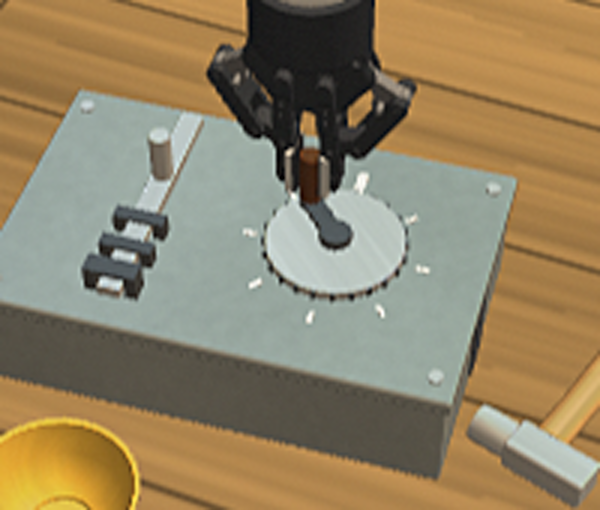

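Call:
play_rows(
  motion=[
    [-0.0061, -0.0088, 0, 0, 10],
    [-0.0032, -0.0103, 0, 0, 10],
    [0, 0, 0, 0, 10],
  ],
)

```text
time: 3.4
tool_pos: [0.5042, -0.0256, 0.1204]
tcp_rot: [3.137, 0.167, 0.006]
wrist_force: [-0.4, -0.4, 6.0]
width: 0.175
```

Call:
play_rows(
  motion=[
    [-0.0001, -0.0108, 0, 0, 10],
    [0.0031, -0.0103, 0, 0, 10],
    [0, 0, 0, 0, 10],
  ],
)

```text
time: 3.78
tool_pos: [0.5056, -0.0043, 0.1204]
tcp_rot: [3.137, 0.167, 0.007]
wrist_force: [1.3, -0.0, 6.5]
width: 0.181
```

Call:
play_rows(
  motion=[
    [0.006, -0.0089, 0, 0, 10],
    [0.0084, -0.0067, 0, 0, 10],
    [0, 0, 0, 0, 10],
  ],
)

```text
time: 4.15
tool_pos: [0.5185, 0.0122, 0.1204]
tcp_rot: [3.136, 0.167, 0.007]
wrist_force: [1.0, -0.8, 7.5]
width: 0.175
```

Call:
play_rows(
  motion=[
    [0.01, -0.0039, 0, 0, 10],
    [0.0107, -0.0008, 0, 0, 10],
    [0, 0, 0, 0, 10],
  ],
)

```text
time: 4.53
tool_pos: [0.5382, 0.0188, 0.1203]
tcp_rot: [3.136, 0.166, 0.005]
wrist_force: [0.1, -1.8, 7.7]
width: 0.18
```

```bash
cat >> h.py <<'E'
def circ(P):
    P=np.asarray(P);f=lambda c:np.hypot(*(P-c).T)-.036
    r=least_squares(f,C0);return r.x,r.fun
def ang(p,c): d=box([0,0,-YAW],*(np.asarray(p)-c)); return np.arctan2(d[1],-d[0])
def rows(a0,a1,n):
    t=np.linspace(a0,a1,n+1);return (np.diff(np.c_[-.036*np.cos(t),-.036*np.sin(t)],axis=0)).round(4).tolist()
E
python3 - <<'E'
from h import *
P=[(.5156,-.0445),(.5042,-.0256),(.5056,-.0043),(.5185,.0122),(.5382,.0188)]
c,r=circ(P);print(c,(r*1e3).round(2),[round(ang(p,c),3) for p in P])
print(rows(1.645,1.645+12*.3,12))
E
```

```text
[ 0.53919147 -0.01723721] [ 0.05 -0.02 -0.   -0.02  0.05] [np.float64(-0.752), np.float64(-0.129), np.float64(0.473), np.float64(1.064), np.float64(1.649)]
[[0.0105, 0.0024], [0.0093, 0.0054], [0.0073, 0.0079], [0.0046, 0.0097], [0.0016, 0.0106], [-0.0016, 0.0106], [-0.0047, 0.0097], [-0.0074, 0.0078], [-0.0094, 0.0053], [-0.0105, 0.0023], [-0.0107, -0.0009], [-0.01, -0.004]]
```

Call:
play_rows(
  motion=[
    [0.0105, 0.0024, 0, 0, 10],
    [0.0093, 0.0054, 0, 0, 10],
    [0.0073, 0.0079, 0, 0, 10],
    [0.0046, 0.0097, 0, 0, 10],
    [0, 0, 0, 0, 10],
  ],
)

```text
time: 5.15
tool_pos: [0.5723, -0.0028, 0.1204]
tcp_rot: [-3.137, -0.165, -0.006]
wrist_force: [-0.2, 0.0, 6.8]
width: 0.182
```

Call:
play_rows(
  motion=[
    [0.0016, 0.0106, 0, 0, 10],
    [-0.0016, 0.0106, 0, 0, 10],
    [-0.0047, 0.0097, 0, 0, 10],
    [-0.0074, 0.0078, 0, 0, 10],
    [0, 0, 0, 0, 10],
  ],
)

```text
time: 5.78
tool_pos: [0.5644, -0.0432, 0.1205]
tcp_rot: [3.136, 0.165, 0.008]
wrist_force: [2.5, -0.8, 6.3]
width: 0.18
```

Call:
play_rows(
  motion=[
    [-0.0094, 0.0053, 0, 0, 10],
    [-0.0105, 0.0023, 0, 0, 10],
    [-0.0107, -0.0009, 0, 0, 10],
    [-0.01, -0.004, 0, 0, 10],
    [0, 0, 0, 0, 10],
  ],
)

```text
time: 6.4
tool_pos: [0.5235, -0.05, 0.1204]
tcp_rot: [3.136, 0.166, 0.006]
wrist_force: [1.2, -0.9, 7.9]
width: 0.172
```

```bash
python3 - <<'E'
from h import *
c=np.array([.5392,-.0172]);s=read_state();p=s["tool_pos"][:2]
print(ang(p,c)+2*np.pi,np.hypot(*(p-c)),s["wrist_force"])
print(rows(5.245,8.64,11))
E
```

```text
5.264481969578691 0.03631552914189513 [ 1.18405018 -0.86837304  7.8833349 ]
[[-0.0086, -0.007], [-0.006, -0.0093], [-0.0029, -0.0107], [0.0005, -0.0111], [0.0038, -0.0104], [0.0068, -0.0087], [0.0091, -0.0063], [0.0106, -0.0032], [0.0111, 0.0002], [0.0105, 0.0035], [0.0089, 0.0065]]
```

Call:
play_rows(
  motion=[
    [-0.0086, -0.007, 0, 0, 10],
    [-0.006, -0.0093, 0, 0, 10],
    [-0.0029, -0.0107, 0, 0, 10],
    [0.0005, -0.0111, 0, 0, 10],
    [0.0038, -0.0104, 0, 0, 10],
  ],
)

```text
time: 7.02
tool_pos: [0.5055, -0.0038, 0.1203]
tcp_rot: [3.134, 0.167, 0.005]
wrist_force: [2.5, -6.3, 7.5]
width: 0.179
```

Call:
play_rows(
  motion=[
    [0.0068, -0.0087, 0, 0, 10],
    [0.0091, -0.0063, 0, 0, 10],
    [0.0106, -0.0032, 0, 0, 10],
    [0.0111, 0.0002, 0, 0, 10],
    [0, 0, 0, 0, 10],
  ],
)

```text
time: 7.65
tool_pos: [0.5405, 0.0188, 0.1202]
tcp_rot: [3.136, 0.166, 0.002]
wrist_force: [-1.4, -1.4, 12.1]
width: 0.177
```

```bash
python3 - <<'E'
from h import *
P=[(.5156,-.0445),(.5042,-.0256),(.5056,-.0043),(.5185,.0122),(.5382,.0188),(.5723,-.0028),(.5644,-.0432),(.5235,-.05)]
s=read_state();p=s["tool_pos"][:2];P.append(p);c,r=circ(P);print(c,(r*1e3).round(2))
f=lambda q:np.hypot(*(np.asarray(P)-q[:2]).T)-q[2]
print(least_squares(f,[*c,.036]).x)
a=ang(p,c)+2*np.pi;print(a,s["wrist_force"],s["time"])
print(rows(a,8.64,2))
E
```

```text
[ 0.539219  -0.0172973] [ 0.03 -0.01  0.04  0.05  0.11  0.12  0.13  0.28  0.15]
[ 0.53927438 -0.01732202  0.03611419]
7.996390480891679 [-1.44920747 -1.40479911 12.14505982] 7.65
[[0.011, 0.0034], [0.0094, 0.0068]]
```

Call:
play_rows(
  motion=[
    [0.011, 0.0034, 0, 0, 10],
    [0.0094, 0.0068, 0, 0, 10],
    [0, 0, 0, 0, 10],
  ],
)

```text
time: 8.02
tool_pos: [0.5617, 0.0111, 0.1202]
tcp_rot: [-3.137, -0.165, -0.001]
wrist_force: [-3.4, 0.1, 10.6]
width: 0.175
```

```bash
python3 - <<'E'
from h import *
from workcell import read_camera
import cv2
c=np.array([.5392,-.0173]);s=read_state();p=s["tool_pos"][:2]
a=ang(p,c)+2*np.pi;print(a,s["wrist_force"],s["time"])
for n,(x,y,m) in {"scene":(255,150,4),"top":(280,220,4)}.items(): 
    b=read_camera(n)[y:y+100,x:x+130,::-1]; globals()[n]=cv2.resize(b,None,fx=3,fy=3,interpolation=cv2.INTER_CUBIC)
cv2.imwrite("pics/c4.png",np.hstack([scene,top]))
E
```

```text
8.629355168269019 [-3.41008648  0.12946461 10.60255019] 8.025
```

View pics/c4.png

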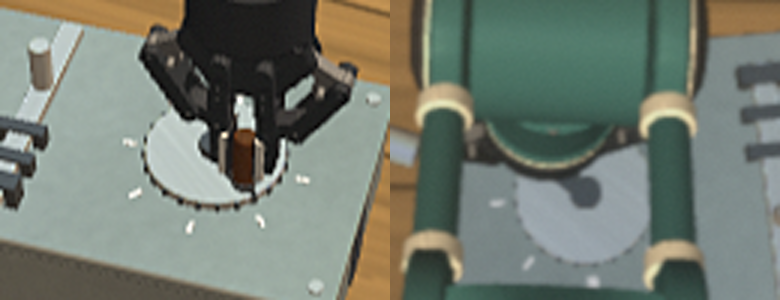

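Call:
play_rows(
  motion=[
    [0.001, 0.001, 0, 0, 10],
    [0, 0, 0, 0, 10],
  ],
)

```text
time: 8.38
tool_pos: [0.5623, 0.0107, 0.1203]
tcp_rot: [-3.137, -0.165, -0.001]
wrist_force: [-2.9, 1.3, 12.3]
width: 0.179
```

```bash
python3 - <<'E'
from h import *
c=np.array([.5392,-.0173]);s=read_state();p=s["tool_pos"][:2]
a=ang(p,c)+2*np.pi;print(a,np.hypot(*(p-c)),s["wrist_force"],s["time"])
r=rows(8.65,1.39,24)
for k in range(0,24,4):print(r[k:k+4])
E
```

```text
8.649462924694586 0.03627638808760111 [-2.89993438  1.32636172 12.25385965] 8.375
[[-0.0087, -0.0065], [-0.0102, -0.0036], [-0.0108, -0.0004], [-0.0105, 0.0028]]
[[-0.0092, 0.0058], [-0.007, 0.0083], [-0.0042, 0.01], [-0.0011, 0.0108]]
[[0.0022, 0.0106], [0.0053, 0.0095], [0.0079, 0.0075], [0.0097, 0.0048]]
[[0.0107, 0.0017], [0.0107, -0.0016], [0.0098, -0.0047], [0.0079, -0.0074]]
[[0.0054, -0.0094], [0.0023, -0.0106], [-0.001, -0.0108], [-0.0041, -0.01]]
[[-0.0069, -0.0083], [-0.0091, -0.0059], [-0.0104, -0.0029], [-0.0108, 0.0003]]
```

Call:
play_rows(
  motion=[
    [-0.0087, -0.0065, -0.002, 0, 10],
    [-0.0102, -0.0036, 0, 0, 10],
    [-0.0108, -0.0004, 0, 0, 10],
    [-0.0105, 0.0028, 0, 0, 10],
    [0, 0, 0, 0, 10],
  ],
)

```text
time: 9.0
tool_pos: [0.5203, 0.0133, 0.1204]
tcp_rot: [3.137, 0.165, -0.001]
wrist_force: [0.6, -2.6, 3.2]
width: 0.175
```

Call:
play_rows(
  motion=[
    [-0.0092, 0.0058, 0, 0, 10],
    [-0.007, 0.0083, 0, 0, 10],
    [-0.0042, 0.01, 0, 0, 10],
    [-0.0011, 0.0108, 0, 0, 10],
    [0, 0, 0, 0, 10],
  ],
)

```text
time: 9.62
tool_pos: [0.5038, -0.0243, 0.1204]
tcp_rot: [3.137, 0.164, 0.0]
wrist_force: [1.9, 0.5, 5.2]
width: 0.178
```

Call:
play_rows(
  motion=[
    [0.0022, 0.0106, 0, 0, 10],
    [0.0053, 0.0095, 0, 0, 10],
    [0.0079, 0.0075, 0, 0, 10],
    [0.0097, 0.0048, 0, 0, 10],
    [0, 0, 0, 0, 10],
  ],
)

```text
time: 10.25
tool_pos: [0.532, -0.053, 0.1204]
tcp_rot: [3.137, 0.165, -0.002]
wrist_force: [0.1, 0.4, 6.9]
width: 0.176
```

Call:
play_rows(
  motion=[
    [0.0107, 0.0017, 0, 0, 10],
    [0.0107, -0.0016, 0, 0, 10],
    [0.0098, -0.0047, 0, 0, 10],
    [0.0079, -0.0074, 0, 0, 10],
    [0, 0, 0, 0, 10],
  ],
)

```text
time: 10.88
tool_pos: [0.5698, -0.0368, 0.1205]
tcp_rot: [3.136, 0.167, -0.001]
wrist_force: [0.6, -0.6, 6.2]
width: 0.175
```

Call:
play_rows(
  motion=[
    [0.0054, -0.0094, 0, 0, 10],
    [0.0023, -0.0106, 0, 0, 10],
    [-0.001, -0.0108, 0, 0, 10],
    [-0.0041, -0.01, 0, 0, 10],
    [0, 0, 0, 0, 10],
  ],
)

```text
time: 11.5
tool_pos: [0.5676, 0.0048, 0.1204]
tcp_rot: [-3.137, -0.167, 0.0]
wrist_force: [1.9, -0.7, 5.5]
width: 0.176
```

```bash
python3 - <<'E'
from h import *
c=np.array([.5392,-.0173]);s=read_state();p=s["tool_pos"][:2]
a=ang(p,c);print(a,np.hypot(*(p-c)),s["wrist_force"],s["time"])
E
```

```text
2.5868416493577424 0.03594644771864717 [ 1.9266514  -0.70957794  5.51978122] 11.5
```

Call:
play_rows(
  motion=[
    [-0.0069, -0.0083, 0, 0, 10],
    [-0.0091, -0.0059, 0, 0, 10],
    [-0.0104, -0.0029, 0, 0, 10],
    [-0.0108, 0.0003, 0, 0, 10],
    [0, 0, 0, 0, 10],
  ],
)

```text
time: 12.12
tool_pos: [0.5275, 0.0168, 0.1204]
tcp_rot: [3.137, 0.166, -0.002]
wrist_force: [1.1, -1.3, 6.3]
width: 0.177
```

```bash
python3 - <<'E'
from h import *
P=[(.5203,.0133),(.5038,-.0243),(.532,-.053),(.5698,-.0368),(.5676,.0048)]
s=read_state();p=s["tool_pos"][:2];P.append(p);c,r=circ(P);print(c,(r*1e3).round(2))
a=ang(p,c);print(a,s["wrist_force"],s["time"])
print(rows(a,.772,2))
E
```

```text
[ 0.53920451 -0.01748105] [0.12 0.06 0.24 0.18 0.09 0.19]
1.3469304208688389 [ 1.07989024 -1.335513    6.27596419] 12.125
[[-0.0096, 0.0037], [-0.0082, 0.0063]]
```

Call:
play_rows(
  motion=[
    [-0.0094, 0.0036, 0, 0, 10],
    [-0.0081, 0.0062, 0, 0, 10],
    [0, 0, 0, 0, 10],
    [0, 0, 0, 0, 10],
  ],
)

```text
time: 12.62
tool_pos: [0.5113, 0.0054, 0.1203]
tcp_rot: [-3.137, -0.165, 0.003]
wrist_force: [0.8, 0.4, 6.8]
width: 0.178
```

```bash
python3 - <<'E'
from h import *
c=np.array([.5392,-.0174]);s=read_state();p=s["tool_pos"][:2]
a=ang(p,c);print(a,np.hypot(*(p-c)),s["wrist_force"],s["time"])
print(rows(a,a+.45,3))
r=rows(a,a+3,30);print(r)
E
```

```text
0.7908454199747352 0.03601968510429083 [0.82918775 0.36521402 6.82668447] 12.625
[[0.0041, -0.0035], [0.0046, -0.0028], [0.005, -0.0021]]
[[0.0027, -0.0024], [0.0029, -0.0021], [0.0031, -0.0018], [0.0033, -0.0015], [0.0034, -0.0012], [0.0035, -0.0008], [0.0036, -0.0005], [0.0036, -0.0001], [0.0036, 0.0003], [0.0035, 0.0006], [0.0035, 0.001], [0.0034, 0.0013], [0.0032, 0.0016], [0.003, 0.0019], [0.0028, 0.0022], [0.0026, 0.0025], [0.0023, 0.0028], [0.002, 0.003], [0.0017, 0.0032], [0.0014, 0.0033], [0.0011, 0.0034], [0.0007, 0.0035], [0.0004, 0.0036], [0.0, 0.0036], [-0.0004, 0.0036], [-0.0007, 0.0035], [-0.0011, 0.0034], [-0.0014, 0.0033], [-0.0017, 0.0032], [-0.002, 0.003]]
```

Call:
play_rows(
  motion=[
    [0.0027, -0.0024, 0, 0, 10],
    [0.0029, -0.0021, 0, 0, 10],
    [0.0031, -0.0018, 0, 0, 10],
    [0.0033, -0.0015, 0, 0, 10],
    [0, 0, 0, 0, 10],
  ],
)

```text
time: 13.25
tool_pos: [0.5219, 0.0142, 0.1203]
tcp_rot: [-3.137, -0.166, 0.006]
wrist_force: [-0.8, -1.8, 9.6]
width: 0.18
```

Call:
play_rows(
  motion=[
    [0.0034, -0.0012, 0, 0, 10],
    [0.0035, -0.0008, 0, 0, 10],
    [0, 0, 0, 0, 10],
  ],
)

```text
time: 13.62
tool_pos: [0.5285, 0.017, 0.1203]
tcp_rot: [-3.137, -0.166, 0.006]
wrist_force: [-1.1, -1.0, 9.7]
width: 0.176
```

```bash
cat > st.py <<'E'
from h import *
c=np.array([.5392,-.0174]);s=read_state();p=s["tool_pos"][:2];a=ang(p,c)%(2*np.pi)
t=bx((np.sin(a),np.cos(a)))  # clockwise tangent, world
F=s["wrist_force"][:2];print("a",round(a,3),"Ftan",round(F@t,2),"F",F.round(2),"t",s["time"])
E
python3 st.py; python3 -c "
from h import *
print(rows(1.39,1.39+.06*40,40))"
```

```text
a 1.374 Ftan -1.33 F [-1.07 -1.02] t 13.625
[[0.0021, -0.0003], [0.0022, -0.0002], [0.0022, -0.0001], [0.0022, 0.0001], [0.0022, 0.0002], [0.0021, 0.0003], [0.0021, 0.0004], [0.0021, 0.0006], [0.002, 0.0007], [0.002, 0.0008], [0.0019, 0.0009], [0.0019, 0.0011], [0.0018, 0.0012], [0.0017, 0.0013], [0.0017, 0.0014], [0.0016, 0.0015], [0.0015, 0.0016], [0.0014, 0.0016], [0.0013, 0.0017], [0.0012, 0.0018], [0.0011, 0.0019], [0.001, 0.0019], [0.0008, 0.002], [0.0007, 0.002], [0.0006, 0.0021], [0.0005, 0.0021], [0.0003, 0.0021], [0.0002, 0.0021], [0.0001, 0.0022], [-0.0, 0.0022], [-0.0002, 0.0022], [-0.0003, 0.0021], [-0.0004, 0.0021], [-0.0006, 0.0021], [-0.0007, 0.0021], [-0.0008, 0.002], [-0.0009, 0.002], [-0.001, 0.0019], [-0.0011, 0.0018], [-0.0013, 0.0018]]
```

Call:
play_rows(
  motion=[
    [0.0021, -0.0003, 0, 0, 10],
    [0.0022, -0.0002, 0, 0, 10],
    [0, 0, 0, 0, 10],
  ],
)

```text
time: 14.0
tool_pos: [0.5326, 0.018, 0.1203]
tcp_rot: [-3.137, -0.165, 0.006]
wrist_force: [-0.8, -1.0, 9.7]
width: 0.179
```

Call:
play_rows(
  motion=[
    [0.0022, -0.0001, 0, 0, 10],
    [0.0022, 0.0001, 0, 0, 10],
    [0, 0, 0, 0, 10],
  ],
)

```text
time: 14.38
tool_pos: [0.5369, 0.0186, 0.1203]
tcp_rot: [-3.137, -0.165, 0.006]
wrist_force: [-2.0, -0.7, 9.1]
width: 0.179
```

Call:
play_rows(
  motion=[
    [0.0022, 0.0002, 0, 0, 10],
    [0.0021, 0.0003, 0, 0, 10],
    [0, 0, 0, 0, 10],
  ],
)

```text
time: 14.75
tool_pos: [0.5411, 0.0186, 0.1203]
tcp_rot: [-3.136, -0.165, 0.007]
wrist_force: [-2.6, 0.3, 10.0]
width: 0.179
```

Call:
play_rows(
  motion=[
    [0.0021, 0.0004, 0, 0, 10],
    [0.0021, 0.0006, 0, 0, 10],
    [0, 0, 0, 0, 10],
  ],
)

```text
time: 15.12
tool_pos: [0.5455, 0.0181, 0.1203]
tcp_rot: [-3.136, -0.165, 0.006]
wrist_force: [-1.4, 0.1, 9.8]
width: 0.18
```

Call:
play_rows(
  motion=[
    [0.002, 0.0007, 0, 0, 10],
    [0.002, 0.0008, 0, 0, 10],
    [0, 0, 0, 0, 10],
  ],
)

```text
time: 15.5
tool_pos: [0.5496, 0.0171, 0.1203]
tcp_rot: [-3.136, -0.165, 0.006]
wrist_force: [-2.1, 1.6, 9.3]
width: 0.175
```

Call:
play_rows(
  motion=[
    [0.0019, 0.0009, 0, 0, 10],
    [0.0019, 0.0011, 0, 0, 10],
    [0, 0, 0, 0, 10],
  ],
)

```text
time: 15.88
tool_pos: [0.5537, 0.0156, 0.1204]
tcp_rot: [-3.136, -0.165, 0.006]
wrist_force: [-0.5, 1.0, 9.4]
width: 0.17
```

Call:
play_rows(
  motion=[
    [0.0018, 0.0012, 0, 0, 10],
    [0.0017, 0.0013, 0, 0, 10],
    [0, 0, 0, 0, 10],
  ],
)

```text
time: 16.25
tool_pos: [0.5575, 0.0137, 0.1203]
tcp_rot: [-3.136, -0.165, 0.006]
wrist_force: [-0.8, 2.1, 9.5]
width: 0.176
```

Call:
play_rows(
  motion=[
    [0.0017, 0.0014, 0, 0, 10],
    [0.0016, 0.0015, 0, 0, 10],
    [0, 0, 0, 0, 10],
  ],
)

```text
time: 16.62
tool_pos: [0.5611, 0.0112, 0.1203]
tcp_rot: [-3.136, -0.165, 0.006]
wrist_force: [-1.5, 2.3, 9.6]
width: 0.179
```

Call:
play_rows(
  motion=[
    [0.0015, 0.0016, 0, 0, 10],
    [0.0014, 0.0016, 0, 0, 10],
    [0, 0, 0, 0, 10],
  ],
)

```text
time: 17.0
tool_pos: [0.5645, 0.0083, 0.1204]
tcp_rot: [-3.136, -0.165, 0.005]
wrist_force: [-1.3, 1.6, 8.4]
width: 0.18
```

Call:
play_rows(
  motion=[
    [0.0013, 0.0017, 0, 0, 10],
    [0.0012, 0.0018, 0, 0, 10],
    [0, 0, 0, 0, 10],
  ],
)

```text
time: 17.38
tool_pos: [0.5674, 0.0052, 0.1204]
tcp_rot: [-3.135, -0.165, 0.005]
wrist_force: [-1.5, 1.7, 8.8]
width: 0.182
```

```bash
python3 st.py
```

```text
a 2.571 Ftan -2.22 F [-1.46  1.68] t 17.375
```

Call:
play_rows(
  motion=[
    [0.0011, 0.0019, 0, 0, 10],
    [0.001, 0.0019, 0, 0, 10],
    [0, 0, 0, 0, 10],
  ],
)

```text
time: 17.75
tool_pos: [0.57, 0.0016, 0.1204]
tcp_rot: [-3.136, -0.165, 0.004]
wrist_force: [-0.5, 1.5, 8.6]
width: 0.177
```

Call:
play_rows(
  motion=[
    [0.0008, 0.002, 0, 0, 10],
    [0.0007, 0.002, 0, 0, 10],
    [0, 0, 0, 0, 10],
  ],
)

```text
time: 18.12
tool_pos: [0.572, -0.0022, 0.1204]
tcp_rot: [-3.136, -0.165, 0.004]
wrist_force: [0.9, 2.0, 7.8]
width: 0.176
```

Call:
play_rows(
  motion=[
    [0.0006, 0.0021, 0, 0, 10],
    [0.0005, 0.0021, 0, 0, 10],
    [0, 0, 0, 0, 10],
  ],
)

```text
time: 18.5
tool_pos: [0.5736, -0.0062, 0.1204]
tcp_rot: [-3.135, -0.165, 0.004]
wrist_force: [0.9, 2.1, 7.9]
width: 0.178
```

Call:
play_rows(
  motion=[
    [0.0003, 0.0021, 0, 0, 10],
    [0.0002, 0.0021, 0, 0, 10],
    [0, 0, 0, 0, 10],
  ],
)

```text
time: 18.88
tool_pos: [0.5748, -0.011, 0.1204]
tcp_rot: [-3.137, -0.165, 0.003]
wrist_force: [1.2, 0.3, 7.5]
width: 0.175
```

Call:
play_rows(
  motion=[
    [0.0001, 0.0022, 0, 0, 10],
    [0, 0.0022, 0, 0, 10],
    [0, 0, 0, 0, 10],
  ],
)

```text
time: 19.25
tool_pos: [0.5753, -0.0143, 0.1204]
tcp_rot: [-3.135, -0.164, 0.003]
wrist_force: [0.5, 3.9, 7.8]
width: 0.177
```

```bash
python3 st.py
```

```text
a 3.163 Ftan -3.82 F [0.46 3.88] t 19.25
```

Call:
play_rows(
  motion=[
    [-0.0002, 0.002, 0, 0, 10],
    [0, 0, 0, 0, 10],
  ],
)

```text
time: 19.5
tool_pos: [0.5754, -0.0156, 0.1204]
tcp_rot: [-3.134, -0.164, 0.002]
wrist_force: [1.7, 5.8, 6.3]
width: 0.179
```

Call:
play_rows(
  motion=[
    [-0.0003, 0.002, 0, 0, 10],
    [0, 0, 0, 0, 10],
  ],
)

```text
time: 19.75
tool_pos: [0.5755, -0.017, 0.1204]
tcp_rot: [-3.132, -0.164, 0.002]
wrist_force: [1.8, 8.3, 6.8]
width: 0.177
```

```bash
python3 st.py
```

```text
a 3.235 Ftan -8.32 F [1.82 8.35] t 19.75
```

Call:
play_rows(
  motion=[
    [-0.0003, 0.0012, 0, 0, 10],
    [0, 0, 0, 0, 10],
  ],
)

```text
time: 20.0
tool_pos: [0.5755, -0.0177, 0.1204]
tcp_rot: [-3.132, -0.163, 0.001]
wrist_force: [1.8, 8.6, 6.7]
width: 0.172
```

```bash
python3 st.py
```

```text
a 3.256 Ftan -8.63 F [1.8  8.61] t 20.0
```

Call:
play_rows(
  motion=[
    [0.0005, -0.003, 0, 0, 10],
    [0.0003, -0.003, 0, 0, 10],
    [0, -0.0025, 0, 0, 10],
    [0, 0, 0, 0, 10],
  ],
)

```text
time: 20.5
tool_pos: [0.575, -0.012, 0.1204]
tcp_rot: [-3.137, -0.166, 0.003]
wrist_force: [0.7, 0.0, 7.3]
width: 0.174
```

```bash
python3 st.py
```

```text
a 3.096 Ftan 0.08 F [0.66 0.02] t 20.5
```

Call:
play_rows(
  motion=[
    [0, -0.003, 0, 0, 10],
    [0, 0, 0, 0, 10],
  ],
)

```text
time: 20.75
tool_pos: [0.5745, -0.0098, 0.1204]
tcp_rot: [3.136, 0.166, -0.003]
wrist_force: [0.7, -3.5, 7.2]
width: 0.18
```

```bash
python3 st.py
```

```text
a 3.036 Ftan 3.56 F [ 0.69 -3.49] t 20.75
```

Call:
play_rows(
  motion=[
    [0, -0.002, 0, 0, 10],
    [0, 0, 0, 0, 10],
  ],
)

```text
time: 21.0
tool_pos: [0.5743, -0.0086, 0.1204]
tcp_rot: [3.135, 0.166, -0.004]
wrist_force: [-0.1, -5.4, 8.1]
width: 0.178
```

```bash
python3 st.py
```

```text
a 3.001 Ftan 5.19 F [-0.08 -5.37] t 21.0
```

Call:
play_rows(
  motion=[
    [0, 0.005, 0, 0, 10],
    [0, 0, 0, 0, 40],
    [0, 0, 0, 0, 40],
    [0, 0, 0, 0, 40],
  ],
)

```text
time: 21.5
tool_pos: [0.5749, -0.0118, 0.1191]
tcp_rot: [-3.137, -0.166, 0.005]
wrist_force: [1.0, 0.9, 0.5]
width: 0.468
```

Call:
play_rows(
  motion=[
    [0, 0, -0.05, 0, 40],
    [0, 0, -0.04, 0, 40],
    [0, 0, 0, 0, 40],
  ],
)

```text
time: 21.88
tool_pos: [0.5789, -0.012, 0.2146]
tcp_rot: [3.136, 0.166, 0.011]
wrist_force: [0.9, 0.8, -0.1]
width: 0.469
```

```bash
python3 st.py; python3 -c "
from h import *
print(read_state()['tool_pos'],shift([.5236,-.1498,.109]),yawerr()[0]/2/np.pi)"
```

```text
a 3.113 Ftan -0.71 F [0.9  0.84] t 21.875
[ 0.57887521 -0.01202253  0.21457998] [-0.0703  0.131   0.1052] 2.1052968342487898e-05
```

Call:
play_rows(
  motion=[
    [-0.0234, 0.0436, 0, 0, 40],
    [-0.0234, 0.0437, 0, 0, 40],
    [-0.0235, 0.0437, 0, 0, 40],
    [0, 0, 0, 0, 40],
  ],
)

```text
time: 22.38
tool_pos: [0.518, -0.1518, 0.2086]
tcp_rot: [-3.137, -0.159, 0.005]
wrist_force: [0.3, 0.9, 0.1]
width: 0.469
```

Call:
play_rows(
  motion=[
    [0, 0, 0.05, 0, 40],
    [0, 0, 0.04, 0, 40],
    [0, 0, 0.015, 0, 40],
    [0, 0, 0, 0, 40],
  ],
)

```text
time: 22.88
tool_pos: [0.5194, -0.1487, 0.1039]
tcp_rot: [-3.136, -0.167, 0.005]
wrist_force: [-0.8, -1.0, 0.2]
width: 0.468
```

Call:
play_rows(
  motion=[
    [0, 0, 0, 0, 8],
    [0, 0, 0, 0, 8],
    [0, 0, 0, 0, 8],
    [0, 0, 0, 0, 8],
  ],
)

```text
time: 23.38
tool_pos: [0.5219, -0.1501, 0.1072]
tcp_rot: [3.136, 0.165, 0.006]
wrist_force: [1.3, 1.2, 6.2]
width: 0.169
```

Call:
play_rows(
  motion=[
    [-0.004, 0, 0, 0, 8],
    [-0.007, 0, 0, 0, 8],
    [-0.007, 0, 0, 0, 8],
    [-0.007, 0, 0, 0, 8],
    [0, 0, 0, 0, 8],
  ],
  squeeze=40,
)

```text
time: 24.0
tool_pos: [0.4966, -0.1528, 0.1073]
tcp_rot: [3.136, 0.165, 0.005]
wrist_force: [0.2, 1.2, 8.3]
width: 0.16
```

Call:
play_rows(
  motion=[
    [-0.003, 0, 0, 0, 8],
    [-0.003, 0, 0, 0, 8],
    [-0.002, 0, 0, 0, 8],
    [0, 0, 0, 0, 8],
  ],
)

```text
time: 24.5
tool_pos: [0.492, -0.1533, 0.1074]
tcp_rot: [3.136, 0.164, 0.016]
wrist_force: [10.5, 2.7, 0.6]
width: 0.162
```

Call:
play_rows(
  motion=[
    [0.003, 0, 0, 0, 8],
    [0, 0, 0, 0, 40],
    [0, 0, 0, 0, 40],
    [0, 0, 0, 0, 40],
  ],
)

```text
time: 25.0
tool_pos: [0.4897, -0.1528, 0.1047]
tcp_rot: [-3.137, -0.165, 0.002]
wrist_force: [1.2, 0.2, 0.2]
width: 0.467
```

Call:
play_rows(
  motion=[
    [0, 0, -0.05, 0, 40],
    [0, 0, -0.05, 0, 40],
    [-0.05, 0, -0.03, 0, 40],
    [-0.05, 0, -0.03, 0, 40],
    [0, 0, 0, 0, 40],
  ],
)

```text
time: 25.62
tool_pos: [0.39, -0.1642, 0.2681]
tcp_rot: [3.134, 0.163, 0.007]
wrist_force: [-0.1, -0.1, -0.1]
width: 0.467
```

```bash
python3 - <<'E'
from workcell import *
import cv2
print(read_state()["wrist_force"],read_state()["time"])
b=read_camera("scene")[120:320,155:455,::-1]
cv2.imwrite("pics/c5.png",cv2.resize(b,None,fx=2.6,fy=2.6,interpolation=cv2.INTER_CUBIC))
E
```

```text
[-0.08504086 -0.11266645 -0.10356832] 25.625
```

View pics/c5.png

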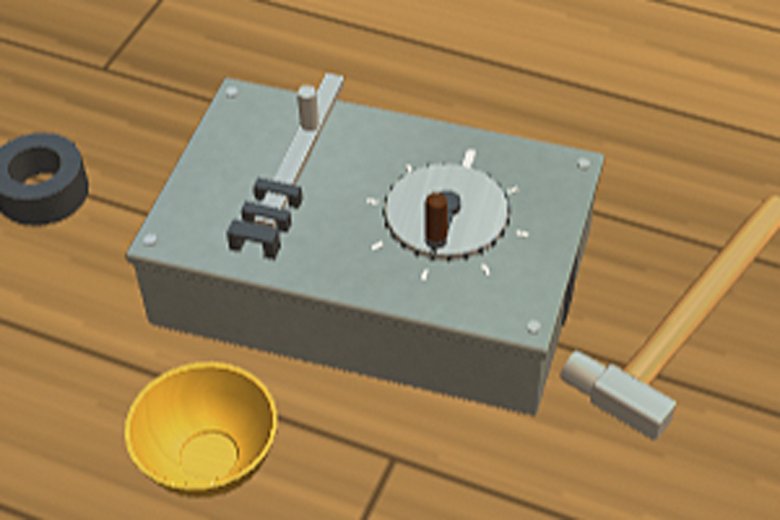

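```bash
python3 - <<'E'
from h import *
from workcell import finish_job
d=pt("scene",307/2.6+155,92/2.6+120,.137)-cp("scene",292,99,.137);print("knob shift in box frame",box([0,0,-YAW],*d[:2]))
print(finish_job())
E
```

```text
knob shift in box frame [-0.02778382  0.00183725]
the job is handed in; nothing more can be done
None
```

The strongbox is unlocked: the bolt is drawn to its front stop and released, and the job is handed in at about 26 s of the 72 s allowed. `finish_job` gives no verdict, so the checks below are my own.

- **Dialling:** I turned the crank from about -0.75 rad clockwise to 8.65 rad at the grip (mark 3, second time). I then turned it anticlockwise to 0.79 rad (mark 1, second time), then clockwise in small steps.
- **Lock stop:** The lock stopped solid at about 3.1 rad. I pressed it to about 8.6 N, and backing off showed it held the other way too, at 5.2 N. The highest tangential grip force I read was 8.6 N. I only read force at the end of each move, so I did not see peaks in between.
- **Bolt:** The tool pulled the knob 30.1 mm, meeting about 10.5 N at the end stop. The last picture puts the knob about 28 mm forward. The two differ by about 2 mm, which is within the camera calibration, and both are above the 26 mm needed.
- **Release:** The arm stands clear with wrist force about 0.1 N on each axis.
- **Bystanders:** The hammer, bowl and ring die look untouched in the last picture; I did not measure their positions.

The two cameras disagreed by about 3 to 7 mm in x. I therefore took the dial centre from a circle fitted to the measured crank path, where the points lay within 0.3 mm of the circle.

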